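Shut off the press air at the valve box

ROBOT

A 6-joint arm with a two-finger parallel gripper is mounted at the origin on the work surface. World frame = base frame: x ahead of the robot, y to its left, z up, the work surface at z = 0. Lengths are in m, angles in rad, forces in N, time in s.
With the tool pointing down it reaches from about 0.225 to 0.875 m from the base axis. Payload 3.4 kg.
Tool frame: the origin (TCP) lies between the finger pads; the fingertips stand 19 mm ahead of it and the grasp point (between the pads) is the TCP; z points along the fingers, y is the line along which they close (so a half turn about z gives the same grasp; the last joint's range is limited). The gripper opens to 85 mm and grips with 20 to 120 N. Pads are 22 mm wide; open, the fingers measure 114 mm over their backs; the gripper's body (76 mm by 85 mm) begins 54 mm behind the grasp point. The pads swing forward as they close: fully open they stand 13 mm farther back than shut.
Start: joints at [1.015, 0.276, 1.505, -0, 1.361, -0.121], TCP at [0.242, 0.522, 0.25] pointing down, gripper open.
Joint ranges: [-2.89, 2.89], [-0.75, 2.08], [0.22, 2.7], [-1.18, 4.32], [0.11, 2.71], [-2.7, 2.7]. Speed limits (rad/s): [2.57, 2.57, 3.14, 3.14, 3.14, 3.14].

INTERFACE

Orientations are given as a unit quaternion [w, x, y, z].
In Python, from rig import get_state, imaging, ticket gives the robot as it stands. The module is installed in compiled form; this text tells all that it offers.
- The arm moves only by the shell command python3 -m inch 'ROWS' [FORCE]. ROWS is JSON, a list of rows, each an object with "claw": the opening, from -1 (shut) to 1 (fully open); "travel": the shift along the world's x, y, z in units of 200 mm (1.0 is 200 mm), a list of three; "turn": the turn about the world's z in units of 180 degrees (1.0 is 180 degrees). A call has 1 to 5 rows; each row is the pose to reach, as a shift and turn from the pose commanded when the call began, turning the shorter way round; what a row does not reach only later rows make up. A row lasts 1/10 s, in which the tool goes at most 50 mm and 8.59 degrees, less where a joint would pass 70% of its speed; a pose out of reach is approached as far as the arm can. A call with a number of a shift or a turn outside -1 to 1 is refused whole. A call with a gripper value outside its range is refused whole. The fingers move at their own pace and stop on an object; FORCE is the grip in N (left out, the last holds). Time passes only in rows, so rows that repeat a pose let the fingers close. It gives the time, the measured TCP pose, the force, the opening and the grip force at its end, in the units of the state.
- get_state(): the state, without advancing time (a new reading comes with each control period).
- imaging.get_image(name): name is "scene" or "top"; returns the picture (384x512x3 uint8, red, green, blue); there is no depth.
- imaging.camera_params(name): a dict with "camera_matrix" (3x3 intrinsics, pixels), "cam_to_world" (4x4, takes a point from camera to world coordinates). Camera axes: x right, y down, z forward; pixel columns grow to the right and rows downward; lengths in m; the calibration is good to about 2 mm. A picture is of the moment at which its call begins. camera_params takes no time and is no camera call.
- ticket.sign_off(): hands the job in; it is judged then, once.
The state is a dict: "clock": time; "qpos": joint angles; "qd": joint speeds; "effort": joint torques, N m; "position": TCP position; "ee_rot": TCP orientation; "contact_force": force on the tool from outside, world axes, zero at the start; "moment": the same for the moment, N m; "width": finger opening in m; "gripper_force": force on a finger pad.
Only numpy, scipy, OpenCV 4.12 (cv2) and the standard library are available. Lean on these libraries where they do the work, as an engineer would, in place of code of your own. Each camera call takes 0.05 s, during which the arm holds its last target. There are 200 camera calls.

TASK

The air supply of the press has to be shut off at the grey valve box on the bench. Push the yellow cover along its rails, without lifting it, all the way to the stop at the other end of the box so that the two valve handles are revealed; then push the red handle round to its stop, a quarter turn, to shut it. Leave the cover open, and leave the blue handle and the things standing round the box alone.

Things in the scene. Friction and masses are not known exactly. Their poses are not given: they have to be found in the camera images.
- box: Fixed grey valve box, 276 (x) x 346 (y) x 89 mm high; origin: centre of its underside, on the bench (z 0). Its -y half is an open well (inside x -120..120, y -160..-15 mm, floor z 4 mm) with two valves, its +y half a flat deck at z 78 mm. Black rails 11 mm above the deck (inside faces x +-130, y +-165 mm) guide the cover along the box's y. Yawed up to 0.35 rad.
- cover: Loose yellow plate, 255 (x) x 155 (y) x 6 mm, about 0.35 kg, lying by its weight on the box's ledges (z 78 mm) between the rails; origin: centre of its underside, axes like the box's. It starts over the well, its centre at box y -87 to -62 mm; against the stop at the +y end it is at box y +87.5 mm.
- rib (a point): Centre of the black rib standing on the middle of the cover: 110 (x) x 12 (y) mm, 30 mm high above the plate (from z 84 to 114 mm above the bench). This point is 99 mm above the bench.
- red_handle (a joint): Angle of the red valve handle, rad: 0 = open, the handle lies along its pipe and points to the box's +y; 1.571 = shut, at its stop, pointing to the box's +x. It turns clockwise seen from above. Starts between 0 and 0.2; friction (about 0.2 N m) keeps it where it is left.
- red_stem (a point): Vertical turning axis of the red handle, at its mid height, 58 mm above the bench; box y -132.5 mm, box x -40 or +40 mm (red and blue change places). The handle is a straight bar, 16 mm wide, z 50 to 66 mm, reaching 66 mm from the axis (sleeve from 14 mm). Pipes below run along the box's y, tops at z 35 mm (valve body and its steel ends 40 mm).
- red_tip (a point): Outer end of the red handle, 66 mm from its axis, at mid height.
- blue_handle (a joint): Angle of the blue valve handle, rad, same kind and sense as the red one; starts between 0 and 0.2 and is to be left alone.
- blue_tip (a point): Outer end of the blue handle, 66 mm from its axis, at mid height. The blue handle is the same size as the red one.
- station: Bystander: loose yellow push-button station, 75 x 140 x 79 mm with a red and a green button on top, beyond the box's +y end; origin at the centre of its underside.
- wrench: Bystander: loose steel wrench lying flat on the bench on the box's -x side, along the box's y roughly.
- oil: Bystander: loose amber bottle, 52 mm diameter, 120 mm high, with a red cap, beyond the box's -y end; origin at the centre of its underside.

How it is judged:
On the way, in this order (a step that is already met when the one before it is completed fails the run):
1. the cover is slid aside to the far stop (within 12 mm), flat on its rails, the red handle not yet shut (y of cover in the frame of box above 0.075 m and value of joint red_handle below 0.6 rad), for 0.2 s.
2. the red handle is pushed shut (within 0.12 rad of its stop) (value of joint red_handle above 1.45 rad), for 0.2 s.
At the end, for the whole second after the job is handed in: The cover lies flat on its rails within 12 mm of the far stop and at rest, the red handle is within 0.12 rad of its shut stop, the blue handle's end has moved less than 10 mm, and the bottle (upright), wrench and push-button station are within 20 mm of where they stood (y of cover in the frame of box above 0.075 m and height (world z) of cover below 0.083 m and angle between cover's own z axis and vertical below 0.05 rad and value of joint red_handle above 1.45 rad and distance of blue_tip from where it was at the start of the episode below 0.01 m and linear speed of cover below 0.01 m/s and distance of each of wrench, oil, station from where it was at the start of the episode below 0.02 m and angle between oil's own z axis and vertical below 0.2 rad); the robot touches nothing.
It fails at once if the cover is lifted off its rails (more than 10 mm) or tipped (height (world z) of cover above 0.088 m or angle between cover's own z axis and vertical above 0.15 rad).
It fails at once if the blue handle is moved (distance of blue_tip from where it was at the start of the episode above 0.015 m).
It fails at once if a bystander is pushed, lifted or knocked over (distance of any of wrench, oil, station from where it was at the start of the episode above 0.03 m).
It also fails if it takes over 48 s, if anything falls off the work surface, if the arm or the gripper's body presses on something with over 40 N, if the wrist force passes 120 N, or if a joint passes its speed limit or range.

## Working session

There is one attempt and no reset: what is moved stays moved. The work goes in short steps, Python scripts to look and compute and a shell command to move; the robot and the scene stay as the last step left them, time stands still between calls to the robot, and variables do not carry over. Pictures are saved under pics/ and viewed, at most 10 in all, crops included, and the job is handed in when it is done.

```bash
mkdir -p pics
python3 - <<'E'
from rig import get_state, imaging
import cv2,numpy as np
for n in("top","scene"):
    im=imaging.get_image(n); cv2.imwrite(f"pics/{n}0.png",cv2.resize(im[:,:,::-1],(800,600),interpolation=cv2.INTER_CUBIC))
    p=imaging.camera_params(n); print(np.round(p["camera_matrix"],1).tolist(),np.round(p["cam_to_world"],3).tolist())
s=get_state();print(s)
E
```

```text
[[379.0, 0.0, 261.1], [0.0, 379.0, 198.1], [0.0, 0.0, 1.0]] [[-0.015, -0.989, 0.15, 0.36], [-1.0, 0.013, -0.01, 0.062], [0.007, -0.15, -0.989, 1.156], [0.0, 0.0, 0.0, 1.0]]
[[363.4, 0.0, 250.7], [0.0, 363.4, 193.7], [0.0, 0.0, 1.0]] [[0.52, 0.472, -0.712, 1.12], [0.854, -0.27, 0.445, -0.298], [0.018, -0.84, -0.543, 0.543], [0.0, 0.0, 0.0, 1.0]]
{'clock': 0.1, 'qpos': array([ 1.01497940e+00,  2.76547683e-01,  1.50604655e+00,  2.04146404e-05,
        1.36070228e+00, -1.21003365e-01]), 'qd': array([ 0.00037278, -0.00014471, -0.00354304, -0.00268575, -0.00018331,
       -0.00018887]), 'effort': array([ 2.45834977e-03, -4.17698014e+01, -2.46405137e+01, -1.00527238e-04,
        5.73514699e-03,  3.39046483e-05]), 'position': array([0.24197122, 0.52110425, 0.24950116]), 'ee_rot': array([-2.92244934e-04,  2.15700186e-01,  9.76459269e-01, -8.00296855e-04]), 'contact_force': array([ 0.40035686, -0.66707894,  0.57879149]), 'moment': array([ 0.02111834, -0.04430903, -0.0318641 ]), 'gripper_force': 0.0, 'width': 0.08523809088802446}
```

View pics/top0.png

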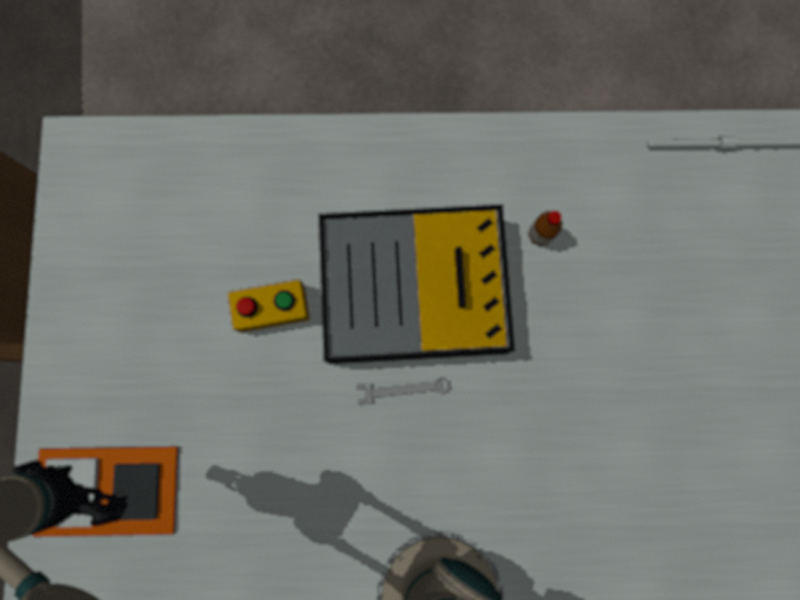

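View pics/scene0.png

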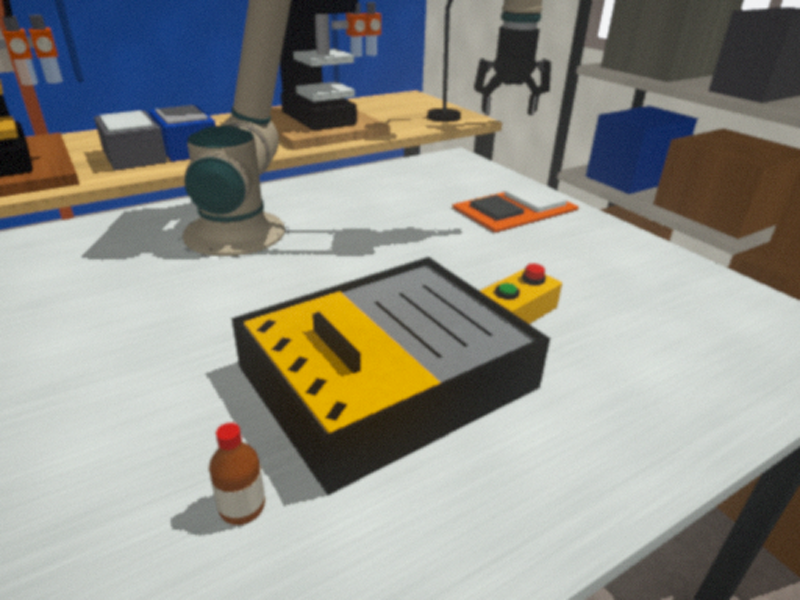

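The top view shows the box's rail-top corners at about (320,214), (501,206), (513,352), (326,361) in the 800x600 picture. The rib runs from (459,248) to (465,307). The bottle is at (547,225), the station at (268,305), and the wrench runs along row 390.

```bash
cat > h.py <<'E'
from rig import get_state, imaging
import numpy as np, cv2
def px2w(n,pts,z,scale=.64,off=(0,0)):
    p=imaging.camera_params(n);K=p["camera_matrix"];T=p["cam_to_world"]
    out=[]
    for x,y in pts:
        u=(x+.5)*scale-.5+off[0];v=(y+.5)*scale-.5+off[1]
        d=T[:3,:3]@np.linalg.solve(K,[u,v,1]);o=T[:3,3]
        out.append((o+d*(z-o[2])/d[2])[:2])
    return np.array(out)
E
python3 - <<'E'
from h import *
c=px2w("top",[(320,214),(501,206),(513,352),(326,361)],.089)
print(c,c.mean(0)); 
# fit rigid rectangle: (+x,+y),(+x,-y),(-x,-y),(-x,+y)
m=np.array([[138,173],[138,-173],[-138,-173],[-138,173]])/1e3
H=(m-m.mean(0)).T@(c-c.mean(0));U,S,V=np.linalg.svd(H);R=(U@V).T
yaw=np.arctan2(R[1,0],R[0,0]);print("yaw",yaw);print("res",(c-c.mean(0))-m@R.T)
r=px2w("top",[(459,248),(465,307),(462,278)],.114);print("rib",r,(r-c.mean(0))@R)
print("oil",(px2w("top",[(554,217)],.12)-c.mean(0))@R)
im=imaging.get_image("top");crop=im[120:245,190:350]
cv2.imwrite("pics/crop1.png",cv2.resize(crop[:,:,::-1],None,fx=4.8,fy=4.8,interpolation=cv2.INTER_CUBIC))
E
```

```text
[[ 0.70477992  0.21356316]
 [ 0.71615546 -0.12502476]
 [ 0.44226512 -0.13625311]
 [ 0.43083919  0.20071294]] [0.57350992 0.03824956]
yaw 0.03774089261828706
res [[-0.00010411 -0.00277021]
 [-0.00178381  0.00439548]
 [ 0.0001293   0.00358114]
 [ 0.00175862 -0.00520641]]
rib [[ 0.62984625 -0.04157934]
 [ 0.52172609 -0.04930061]
 [ 0.57446153 -0.04544335]] [[ 0.05328411 -0.08189773]
 [-0.0550504  -0.08553392]
 [-0.00220696 -0.08366921]]
oil [[ 0.10075299 -0.25734661]]
```

View pics/crop1.png

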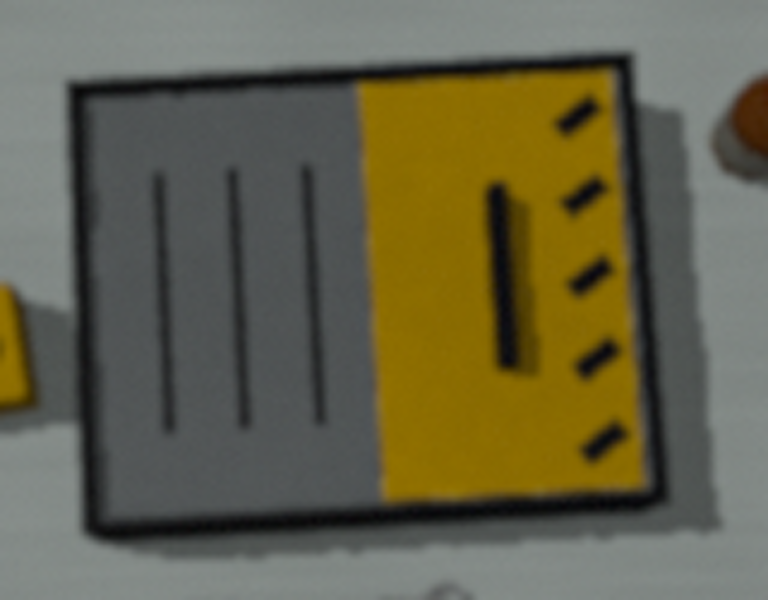

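The crop confirms the box outline and puts the rib across the cover at crop pixels (498,185) to (508,368). I'll move over the box, turn the fingers along box x and set them about 60 mm apart, which gives two contact points on the rib.

```bash
python3 -m inch '[{"claw":0.4,"travel":[0.1,-0.17,0],"turn":-0.04},{"claw":0.4,"travel":[0.2,-0.35,0],"turn":-0.08},{"claw":0.4,"travel":[0.3,-0.53,0],"turn":-0.12},{"claw":0.4,"travel":[0.4,-0.7,0],"turn":-0.16},{"claw":0.4,"travel":[0.5,-0.88,0],"turn":-0.2}]'
python3 -m inch '[{"claw":0.4,"travel":[0.1,-0.17,0],"turn":-0.04},{"claw":0.4,"travel":[0.2,-0.35,0],"turn":-0.08},{"claw":0.4,"travel":[0.3,-0.53,0],"turn":-0.12},{"claw":0.4,"travel":[0.4,-0.7,0],"turn":-0.15},{"claw":0.4,"travel":[0.5,-0.88,0],"turn":-0.15}]'
python3 - <<'E'
from h import *
s=get_state();w=s["ee_rot"];print(s["clock"],s["position"],w,s["qpos"],s["width"])
c=px2w("top",[(68,82),(631,54),(665,500),(88,532)],.089,1/4.8,(190,120))
m=np.array([[138,173],[138,-173],[-138,-173],[-138,173]])/1e3
H=m.T@(c-c.mean(0));U,S,V=np.linalg.svd(H);R=(U@V).T
print(c.mean(0),np.arctan2(R[1,0],R[0,0]),c-c.mean(0)-m@R.T)
r=px2w("top",[(503,276)],.114,1/4.8,(190,120));print(r,(r-c.mean(0))@R)
E
```

```text
clock: 0.65
position: [0.3426, 0.3441, 0.2501]
ee_rot: [0.0, 0.509, 0.861, -0.0]
contact_force: [0.5, -0.3, 0.1]
width: 0.0599
gripper_force: 0.0
clock: 1.15
position: [0.4426, 0.1681, 0.2502]
ee_rot: [-0.0, 0.695, 0.719, 0.0]
contact_force: [-0.2, -0.3, 0.1]
width: 0.0595
gripper_force: 0.0
1.15 [0.44260605 0.16808019 0.25020907] [-9.40443746e-05  6.94634320e-01  7.19363016e-01  5.72309742e-05] [2.15652367e-01 1.22079451e-01 1.70738327e+00 2.27568542e-04
 1.31213887e+00 1.80620719e-01] 0.05953549862564388
[0.57543347 0.03872833] 0.04127876947836454 [[-0.00108681 -0.00123863]
 [-0.00187027  0.00154465]
 [ 0.00132472  0.00339491]
 [ 0.00163237 -0.00370093]]
[[ 0.57632038 -0.0423958 ]] [[-0.00246161 -0.08109163]]
```

```bash
python3 -m inch '[{"claw":0.4,"travel":[0.13,-0.22,0],"turn":0},{"claw":0.4,"travel":[0.26,-0.45,0],"turn":0},{"claw":0.4,"travel":[0.39,-0.67,0],"turn":0},{"claw":0.4,"travel":[0.53,-0.9,0],"turn":0},{"claw":0.4,"travel":[0.53,-0.9,0],"turn":0}]'
python3 -m inch '[{"claw":0.4,"travel":[0.08,-0.16,0],"turn":0},{"claw":0.4,"travel":[0.16,-0.32,0],"turn":0},{"claw":0.4,"travel":[0.16,-0.32,-0.2],"turn":0},{"claw":0.4,"travel":[0.16,-0.32,-0.4],"turn":0},{"claw":0.4,"travel":[0.16,-0.32,-0.4],"turn":0}]'
python3 - <<'E'
from h import *
im=imaging.get_image("scene")[130:320,120:370]
cv2.imwrite("pics/s2.png",cv2.resize(im[:,:,::-1],None,fx=3,fy=3,interpolation=cv2.INTER_CUBIC))
E
```

```text
clock: 1.65
position: [0.5509, -0.0153, 0.2497]
ee_rot: [0.001, 0.696, 0.718, -0.0]
contact_force: [0.5, 0.8, -1.1]
width: 0.0598
gripper_force: 0.0
clock: 2.15
position: [0.5758, -0.0732, 0.1648]
ee_rot: [-0.006, 0.694, 0.72, -0.003]
contact_force: [-0.7, 0.0, 0.7]
width: 0.0599
gripper_force: 0.0
```

View pics/s2.png

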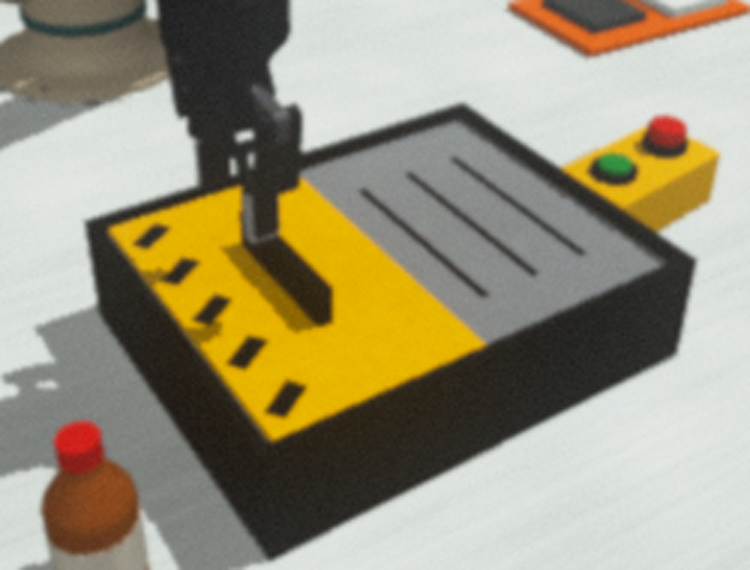

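The fingers hang above the cover with the front finger's tip at crop (260,240), and by the calibration they are about 15 mm behind the rib. I'm lowering them.

```bash
python3 -m inch '[{"claw":0.4,"travel":[0,-0.01,-0.1],"turn":0},{"claw":0.4,"travel":[0,-0.01,-0.2],"turn":0},{"claw":0.4,"travel":[0,-0.01,-0.29],"turn":0},{"claw":0.4,"travel":[0,-0.01,-0.29],"turn":0}]'
python3 - <<'E'
from h import *
im=imaging.get_image("scene")[130:320,120:370]
cv2.imwrite("pics/s3.png",cv2.resize(im[:,:,::-1],None,fx=3,fy=3,interpolation=cv2.INTER_CUBIC))
E
```

```text
clock: 2.6
position: [0.5799, -0.0758, 0.1125]
ee_rot: [-0.001, 0.694, 0.72, -0.0]
contact_force: [-0.1, 0.2, 0.9]
width: 0.0601
gripper_force: 0.0
```

View pics/s3.png

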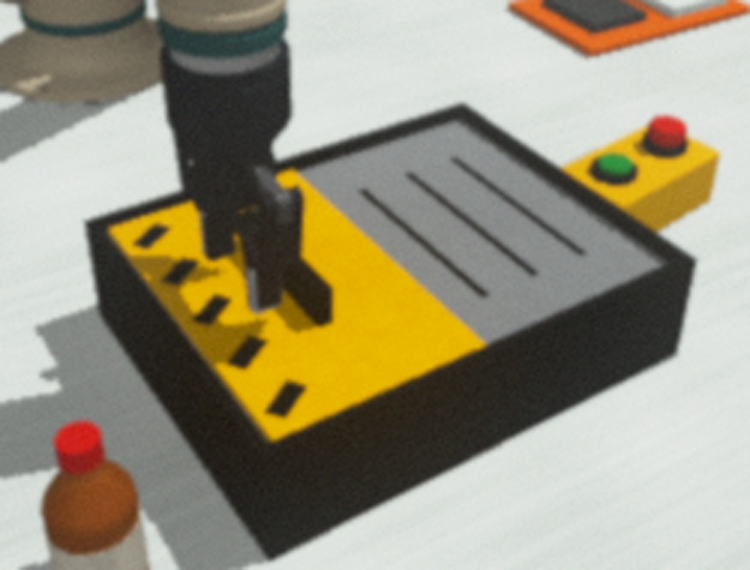

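The fingers stand behind the rib with no contact. I'm pushing along box +y.

```bash
python3 -m inch '[{"claw":0.4,"travel":[0,0.03,-0.02],"turn":0},{"claw":0.4,"travel":[0,0.08,-0.02],"turn":0},{"claw":0.4,"travel":[-0.01,0.13,-0.02],"turn":0},{"claw":0.4,"travel":[-0.01,0.2,-0.02],"turn":0},{"claw":0.4,"travel":[-0.01,0.27,-0.02],"turn":0}]'
python3 -m inch '[{"claw":0.4,"travel":[0,0.08,0],"turn":0},{"claw":0.4,"travel":[-0.01,0.16,0],"turn":0},{"claw":0.4,"travel":[-0.01,0.24,0],"turn":0},{"claw":0.4,"travel":[-0.01,0.32,0],"turn":0},{"claw":0.4,"travel":[-0.02,0.4,0],"turn":0}]'
python3 -m inch '[{"claw":0.4,"travel":[0,0.05,0],"turn":0},{"claw":0.4,"travel":[0,0.1,0],"turn":0},{"claw":0.4,"travel":[0,0.13,0],"turn":0},{"claw":0.4,"travel":[0,0.16,0],"turn":0},{"claw":0.4,"travel":[0,0.16,0],"turn":0}]'
python3 - <<'E'
from h import *
crop=imaging.get_image("top")[120:245,190:350]
cv2.imwrite("pics/t4.png",cv2.resize(crop[:,:,::-1],None,fx=4.8,fy=4.8,interpolation=cv2.INTER_CUBIC))
E
```

```text
clock: 3.15
position: [0.5789, -0.0221, 0.1095]
ee_rot: [0.001, 0.694, 0.72, 0.0]
contact_force: [0.1, -4.6, 4.5]
width: 0.0599
gripper_force: 2.3
clock: 3.65
position: [0.5743, 0.059, 0.1083]
ee_rot: [0.0, 0.694, 0.72, 0.0]
contact_force: [1.3, -4.6, 3.4]
width: 0.0598
gripper_force: 2.2
clock: 4.15
position: [0.5739, 0.0908, 0.108]
ee_rot: [-0.001, 0.694, 0.72, 0.0]
contact_force: [0.9, 0.6, -0.3]
width: 0.0598
gripper_force: 0.0
```

View pics/t4.png

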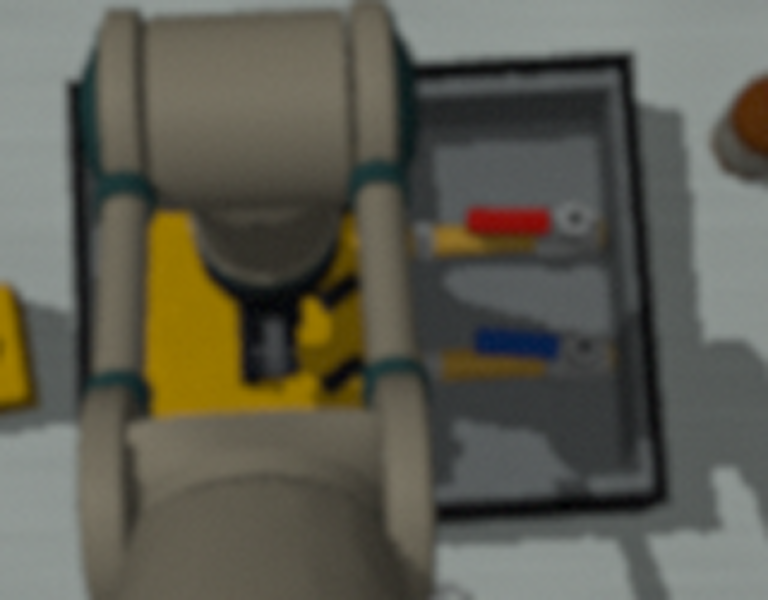

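The cover is nearly across. The red valve is on the +x side, with its stem at (575,217) and its tip at (468,219). The blue stem is at (587,350) and its tip at (475,342). I'm pushing the last bit until the force shows the stop.

```bash
python3 -m inch '[{"claw":0.4,"travel":[0,0.01,0],"turn":0},{"claw":0.4,"travel":[0,0.03,0],"turn":0},{"claw":0.4,"travel":[0,0.04,0],"turn":0},{"claw":0.4,"travel":[0,0.05,0],"turn":0},{"claw":0.4,"travel":[0,0.05,0],"turn":0}]'
python3 -m inch '[{"claw":0.4,"travel":[0,0.01,0],"turn":0},{"claw":0.4,"travel":[0,0.02,0],"turn":0},{"claw":0.4,"travel":[0,0.03,0],"turn":0},{"claw":0.4,"travel":[0,0.03,0],"turn":0}]'
python3 - <<'E'
from h import *
c=np.array([.5754,.0387]);a=.0413;R=np.array([[np.cos(a),-np.sin(a)],[np.sin(a),np.cos(a)]])
s=get_state();print((s["position"][:2]-c)@R.T.T)
p=px2w("top",[(575,217),(468,219),(587,350),(475,342)],.066,1/4.8,(190,120));print(p,(p-c)@R)
E
```

```text
clock: 4.7
position: [0.5741, 0.1, 0.1082]
ee_rot: [-0.0, 0.694, 0.72, 0.0]
contact_force: [-0.3, 0.1, -0.2]
width: 0.0603
gripper_force: 0.1
clock: 5.1
position: [0.5742, 0.106, 0.1084]
ee_rot: [-0.0, 0.694, 0.72, 0.0]
contact_force: [-0.1, -0.5, -0.4]
width: 0.0595
gripper_force: 0.2
[0.00161871 0.06725227]
[[ 0.62266355 -0.09250263]
 [ 0.62225262 -0.02668789]
 [ 0.53974777 -0.09700197]
 [ 0.54559174 -0.02903155]] [[ 0.04180612 -0.13304218]
 [ 0.04411291 -0.06726659]
 [-0.04122473 -0.13411424]
 [-0.03257936 -0.06644306]]
```

```bash
python3 -m inch '[{"claw":0.4,"travel":[0,0.01,0],"turn":0},{"claw":0.4,"travel":[0,0.02,0],"turn":0},{"claw":0.4,"travel":[0,0.03,0],"turn":0}]'
python3 -m inch '[{"claw":0.4,"travel":[0,0.01,0],"turn":0},{"claw":0.4,"travel":[0,0.02,0],"turn":0}]'
```

```text
clock: 5.4
position: [0.5747, 0.109, 0.1085]
ee_rot: [0.002, 0.693, 0.721, -0.002]
contact_force: [0.3, -12.4, 0.7]
width: 0.0597
gripper_force: 6.1
clock: 5.6
position: [0.5747, 0.1093, 0.1089]
ee_rot: [0.005, 0.692, 0.722, -0.004]
contact_force: [0.1, -22.9, 4.6]
width: 0.0602
gripper_force: 11.4
```

The force rises to 23 N with no further motion, so the cover is at the stop. I'm backing off, raising and closing the fingers.

```bash
python3 -m inch '[{"claw":0.4,"travel":[0,-0.06,0],"turn":0},{"claw":0.4,"travel":[0,-0.12,0],"turn":0},{"claw":0.4,"travel":[0,-0.12,0.2],"turn":0},{"claw":0.4,"travel":[0,-0.12,0.35],"turn":0},{"claw":-1,"travel":[0,-0.12,0.35],"turn":0}]'
python3 -m inch '[{"claw":-1,"travel":[0.02,-0.2,0],"turn":0},{"claw":-1,"travel":[0.04,-0.4,0],"turn":0},{"claw":-1,"travel":[0.05,-0.6,0],"turn":0},{"claw":-1,"travel":[0.06,-0.67,0],"turn":0},{"claw":-1,"travel":[0.06,-0.67,0],"turn":0}]'
python3 - <<'E'
from h import *
c=np.array([.5754,.0387]);a=.0413;R=np.array([[np.cos(a),-np.sin(a)],[np.sin(a),np.cos(a)]])
s=get_state();print(s["position"],(s["position"][:2]-c)@R)
crop=imaging.get_image("scene")[130:320,120:370]
cv2.imwrite("pics/s5.png",cv2.resize(crop[:,:,::-1],None,fx=3,fy=3,interpolation=cv2.INTER_CUBIC))
P=np.array([(5,-88),(17,-90),(38,-83),(64,-90),(75,-100),(82,-113.5)])/1e3
W=P@R.T+c;print(W)
print("shift units from now",(W[0]-s["position"][:2])/.2,(W[1:]-W[0])/.2)
E
```

```text
clock: 6.1
position: [0.5773, 0.0918, 0.183]
ee_rot: [0.003, 0.694, 0.72, 0.004]
contact_force: [0.2, -0.0, -0.3]
width: 0.0466
gripper_force: 0.0
clock: 6.6
position: [0.5862, -0.0439, 0.1776]
ee_rot: [-0.001, 0.695, 0.719, 0.0]
contact_force: [0.3, -0.3, 1.1]
width: 0.0002
gripper_force: 0.0
[ 0.58622121 -0.0439413   0.17759146] [ 0.00739987 -0.08301762]
[[ 0.5840291  -0.04901852]
 [ 0.59610145 -0.05052135]
 [ 0.61679452 -0.04266027]
 [ 0.64306137 -0.04858081]
 [ 0.65446487 -0.05811811]
 [ 0.66201629 -0.07131758]]
shift units from now [-0.01096054 -0.02538611] [[ 0.06036172 -0.00751418]
 [ 0.16382709  0.03179124]
 [ 0.29516133  0.00218856]
 [ 0.35217884 -0.04549795]
 [ 0.38993595 -0.1114953 ]]
```

View pics/s5.png

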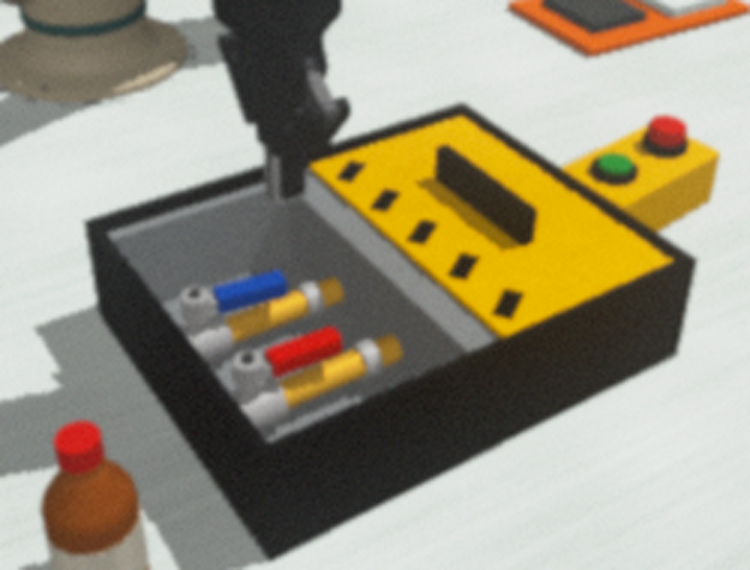

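The cover lies against the far stop and both handles are exposed, red at crop (300,350) and blue at (250,290). I'm lowering the closed fingers into the gap between them.

```bash
python3 -m inch '[{"claw":-1,"travel":[-0.01,-0.03,-0.15],"turn":0},{"claw":-1,"travel":[-0.01,-0.03,-0.3],"turn":0},{"claw":-1,"travel":[-0.01,-0.03,-0.4],"turn":0},{"claw":-1,"travel":[-0.01,-0.03,-0.48],"turn":0},{"claw":-1,"travel":[-0.01,-0.03,-0.48],"turn":0}]'
python3 - <<'E'
from h import *
crop=imaging.get_image("scene")[130:320,120:370]
cv2.imwrite("pics/s6.png",cv2.resize(crop[:,:,::-1],None,fx=3,fy=3,interpolation=cv2.INTER_CUBIC))
E
```

```text
clock: 7.15
position: [0.582, -0.046, 0.0798]
ee_rot: [-0.003, 0.694, 0.72, -0.001]
contact_force: [-0.6, -0.1, 0.5]
width: 0.0002
gripper_force: 0.0
```

View pics/s6.png

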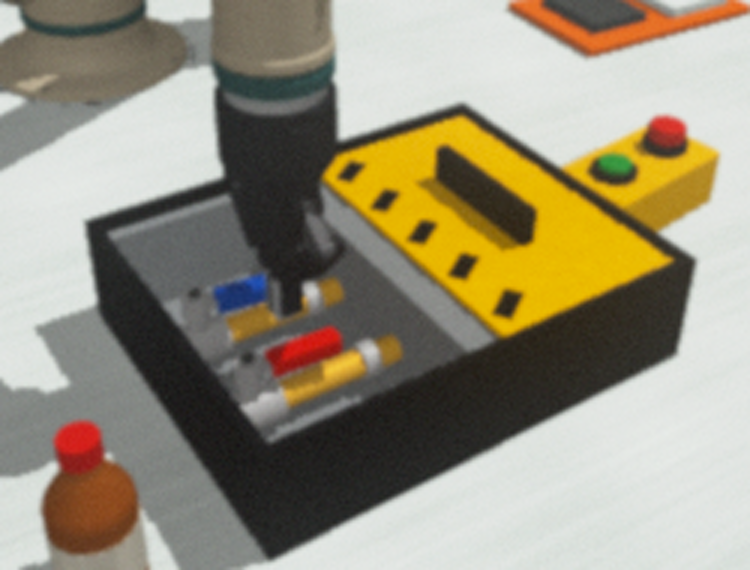

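The fingertips hang freely between the two handles. I'm lowering them to handle depth and pushing the red handle round an arc.

```bash
python3 -m inch '[{"claw":-1,"travel":[0.01,-0.015,-0.06],"turn":0},{"claw":-1,"travel":[0.01,-0.015,-0.06],"turn":0},{"claw":-1,"travel":[0.06,-0.015,-0.06],"turn":0},{"claw":-1,"travel":[0.1,0,-0.06],"turn":0}]'
python3 -m inch '[{"claw":-1,"travel":[0.04,0.02,0],"turn":0},{"claw":-1,"travel":[0.07,0.03,0],"turn":0},{"claw":-1,"travel":[0.12,0.02,0],"turn":0},{"claw":-1,"travel":[0.16,0.015,0],"turn":0},{"claw":-1,"travel":[0.2,0,0],"turn":0}]'
python3 - <<'E'
from h import *
s=get_state()
W=np.array([[.6168,-.0427],[.6431,-.0486],[.6545,-.0581],[.6620,-.0713]])
print((W-s["position"][:2])/.2)
E
```

```text
clock: 7.6
position: [0.6036, -0.0494, 0.0706]
ee_rot: [-0.0, 0.694, 0.72, -0.002]
contact_force: [-7.3, -4.4, 2.2]
width: -0.0005
gripper_force: 3.1
clock: 8.1
position: [0.6415, -0.0476, 0.0695]
ee_rot: [-0.003, 0.694, 0.72, -0.002]
contact_force: [-6.1, 1.4, -0.9]
width: -0.0003
gripper_force: 2.4
[[-0.12336413  0.02426817]
 [ 0.00813587 -0.00523183]
 [ 0.06513587 -0.05273183]
 [ 0.10263587 -0.11873183]]
```

```bash
python3 -m inch '[{"claw":-1,"travel":[0.03,-0.02,0],"turn":0},{"claw":-1,"travel":[0.06,-0.05,0],"turn":0},{"claw":-1,"travel":[0.08,-0.08,0],"turn":0},{"claw":-1,"travel":[0.09,-0.11,0],"turn":0},{"claw":-1,"travel":[0.09,-0.11,0],"turn":0}]'
python3 -m inch '[{"claw":-1,"travel":[0,-0.01,0],"turn":0},{"claw":-1,"travel":[0,-0.02,0],"turn":0},{"claw":-1,"travel":[0,-0.03,0],"turn":0},{"claw":-1,"travel":[0,-0.03,0],"turn":0}]'
```

```text
clock: 8.6
position: [0.6614, -0.0695, 0.0695]
ee_rot: [-0.002, 0.694, 0.72, -0.0]
contact_force: [-2.3, 2.5, -1.5]
width: -0.0002
gripper_force: 1.5
clock: 9.0
position: [0.662, -0.072, 0.0698]
ee_rot: [-0.003, 0.695, 0.719, 0.003]
contact_force: [-0.3, 12.4, -3.5]
width: 0.0002
gripper_force: 6.2
```

```bash
python3 -m inch '[{"claw":-1,"travel":[0,-0.01,0],"turn":0},{"claw":-1,"travel":[0,-0.02,0],"turn":0},{"claw":-1,"travel":[0,-0.02,0],"turn":0}]'
python3 -m inch '[{"claw":-1,"travel":[0,0.05,0],"turn":0},{"claw":-1,"travel":[-0.02,0.12,0],"turn":0},{"claw":-1,"travel":[-0.02,0.12,0.2],"turn":0},{"claw":-1,"travel":[-0.02,0.12,0.4],"turn":0},{"claw":-1,"travel":[-0.02,0.12,0.6],"turn":0}]'
python3 -m inch '[{"claw":-1,"travel":[0,0.2,0.1],"turn":0},{"claw":-1,"travel":[0,0.4,0.2],"turn":0},{"claw":-1,"travel":[-0.1,0.6,0.2],"turn":0},{"claw":-1,"travel":[-0.2,0.8,0.2],"turn":0},{"claw":-1,"travel":[-0.3,1,0.2],"turn":0}]'
python3 - <<'E'
from h import *
crop=imaging.get_image("top")[110:245,180:350]
cv2.imwrite("pics/t7.png",cv2.resize(crop[:,:,::-1],None,fx=4.4,fy=4.4,interpolation=cv2.INTER_CUBIC))
E
```

```text
clock: 9.3
position: [0.662, -0.0723, 0.0698]
ee_rot: [-0.005, 0.695, 0.719, 0.005]
contact_force: [0.3, 20.8, -2.3]
width: 0.0
gripper_force: 10.4
clock: 9.8
position: [0.6588, -0.0569, 0.1925]
ee_rot: [0.002, 0.694, 0.72, 0.0]
contact_force: [1.1, -0.3, 0.1]
width: 0.0001
gripper_force: 0.0
clock: 10.3
position: [0.5984, 0.1445, 0.2316]
ee_rot: [0.002, 0.694, 0.72, 0.001]
contact_force: [0.7, 0.2, 0.6]
width: 0.0005
gripper_force: 0.0
```

View pics/t7.png

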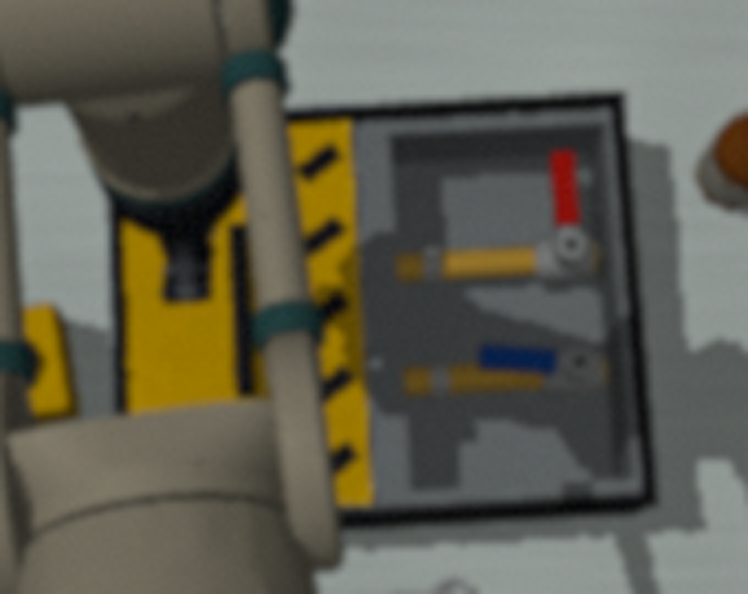

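The red handle points along box +x from stem (570,245) to tip (563,150), at its stop. The blue handle is unchanged and the cover lies at the far end. The arm is clear.

```bash
python3 -c "
from rig import ticket
print(ticket.sign_off())"
```

```text
the job is handed in; nothing more can be done
None
```

I slid the cover to its far stop and turned the red handle to its shut stop. The last picture shows the blue handle unmoved, nothing touched the station, wrench or bottle, and I handed the job in at about 10 s of the 48 s; the sign-off gave no verdict.

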